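# Wind the calibration target on by one turn

## Task

Push the hand wheel of the linear stage round clockwise (seen from above) by its orange handle, through exactly one full turn, so that the checkerboard target moves on by 40 mm and the handle is back where it started. Only push the handle with the fingers, gently: do not grip it, do not push the target itself, and leave the other things on the table where they are.

Things in the scene. Friction and masses are not known exactly. Their poses are not given: they have to be found in the camera images.
- stage: Fixed linear stage: two aluminium profiles 30 mm high, 86 mm wide over both. Origin on the table under the hand wheel's axis, z up; the rails run along its y from +70 to -460 mm. A grey gearbox 92 mm square, 86 mm high stands at the origin; at y = -420 mm a small black camera, 192 mm high. Place and yaw differ each time.
- wheel (a joint): Turn of the hand wheel in rad, growing CLOCKWISE seen from above. Stops at 0 and 15; starts at 0.3 to 5.2, so one turn clockwise is always free. At q the handle lies from the axis towards (cos q, -sin q) in the stage's x, y. Plain friction, about 2 N at the handle, more when fast; it stays where it is left. One turn drives the carriage 40 mm along the stage's -y, away from the wheel.
- wheel_axis (a point): Centre of the top of the wheel's hub, on its vertical axis, 118 mm above the table. The level wheel is 178 mm in outside diameter: black round rim (82 mm radius to its centre line, 14 mm thick, top 115 mm above the table), aluminium hub 40 mm across, three flat spokes 16 mm wide, top 113 mm above the table.
- handle: Upright orange handle on one spoke of the wheel, 65 mm from the wheel's axis, carried round with it; its sleeve also spins freely on its own pin: 25 mm in diameter, 52 mm high. Origin at its foot, 113 mm above the table; its top is 165 mm above the table. There is free room all round it down to the spoke.
- carriage: Carriage on the rails, driven by the wheel: dark steel plate 100 x 70 x 16 mm with a white and black checkerboard plate, 120 mm wide, its top 157 mm above the table, standing across the rails. Origin at the centre of its underside, 32 mm above the table, 215 to 250 mm from the wheel's axis at the start. Not to be touched.
- driver: Loose screwdriver, blue handle, 170 mm long, lying to the left of the wheel. Origin under its middle. Leave alone.
- tape: Loose roll of yellow tape, 100 mm across, 24 mm high, lying flat beyond the wheel. Origin at the centre of its underside. Leave alone.
- bearing: Loose steel bearing ring, 52 mm across, 16 mm high, lying flat on the near side of the wheel. Origin at the centre of its underside. Leave alone.
- mug: Loose blue mug, 80 mm across, 90 mm high, at the near left. Origin at the centre of its underside. Leave alone.
- drink: Loose green drink bottle, 64 mm across, 190 mm high, at the left. Origin at the centre of its underside. Leave alone.
- tray: Loose grey parts tray with screws, 90 x 130 mm, 30 mm high, beyond the rails. Origin at the centre of its underside. Leave alone.

How it is judged:
By the outcome, as a careful person would: the job done as asked, in the order asked, and still so for the second after the job is handed in, with the robot touching nothing.
It also fails if it takes over 64 s, if anything falls off the work surface, if the arm or the gripper's body presses on something with over 40 N, if the wrist force passes 120 N, or if a joint passes its speed limit or range.

## Robot

A 6-joint arm with a two-finger parallel gripper is mounted at the origin on the work surface. World frame = base frame: x ahead of the robot, y to its left, z up, the work surface at z = 0. Lengths are in m, angles in rad, forces in N, time in s.
With the tool pointing down it reaches from about 0.425 to 0.95 m from the base axis. Payload 3.5 kg.
Tool frame: the origin (TCP) lies at the very end of the fingers, on their centre line; the grasp point (between the pads) lies 19 mm behind it; z points along the fingers, y is the direction in which the jaws open and shut (so a half turn about z gives the same grasp; the last joint's range is limited). The gripper opens to 85 mm and grips with 20 to 120 N. Pads are 22 mm wide; open, the fingers measure 114 mm over their backs; the gripper's body (76 mm by 85 mm) begins 54 mm behind the grasp point. The pads swing forward as they close: fully open they stand 13 mm farther back than shut.
Start: joints at [0.973, 0.286, 1.577, -0, 1.279, -0.15], TCP at [0.292, 0.608, 0.231] pointing down, gripper open.
Joint ranges: [-2.77, 2.77], [-0.9, 2.22], [0.21, 2.48], [-1.53, 4.67], [0.24, 2.81], [-2.84, 2.84]. Speed limits (rad/s): [2.79, 2.79, 3.14, 3.14, 3.14, 3.14].

## Interface

Orientations are given as a unit quaternion [x, y, z, w].
In Python, from plant import get_state, vision, ctrl, cut_out gives the robot as it stands.
- The arm moves only by the tool jog_arm, never from a script. Its argument "commands" is text: rows parted by semicolons, each of 6 numbers parted by spaces: the shift along the world's x, y, z in m, then the turn, a rotation vector about the world's x, y, z in rad. A call has 1 to 20 rows; each row is the pose to reach, as a shift and turn from the pose commanded when the call began; what a row does not reach only later rows make up. A row lasts 1/8 s, in which the tool goes at most 62.5 mm and 10.7 degrees, less where a joint would pass 70% of its speed; a pose out of reach is approached as far as the arm can. A call with a gripper value outside its range is refused whole. "gripper" is the opening in per cent of the stroke, from 0 (shut) to 100 (fully open), set as the call begins (left out, the last holds). The fingers move at their own pace and stop on an object; "grip_force" is the grip in N (left out, the last holds). Time passes only in rows, so rows that repeat a pose let the fingers close. It gives the time, the measured TCP pose, the force and the opening at its end, in the units of the state.
- get_state(): the state, without advancing time (a new reading comes with each control period).
- vision.read_camera(name): name is "side" or "top" or "wrist"; returns a dict with "frame" (420x560x3 uint8, red, green, blue), "z_map" (420x560 float32, m along the optical axis (not along the pixel's ray), 0 where there is no reading), "fx", "fy", "cx", "cy" (pixels), "R" (3x3) and "t" (3): a world point X has camera coordinates R X + t. Camera axes: x right, y down, z forward; pixel columns grow to the right and rows downward; lengths in m; the calibration is good to about 2 mm. A picture is of the moment at which its call begins.
- ctrl.sign_off(): hands the job in, once; it reports no verdict.
Trained networks look in the newest picture that a camera, given by its name, has taken for a name from the list of things; names that differ only in an ending like _2 or _b are one class to them, and where a whole thing is asked for, a point or a joint stands for the part that bears it (a point fixed in the world has none). Each returns a list of dicts, best first, with "conf" (0 to 1); they miss things now and then, are a little off and sometimes report something else, mostly with a low value. They report only what shows in the picture. A call takes as long as a camera call.
- cut_out(camera, query): "pixels" (420x560 bool, what is visible of it) and "box" ([centre column, centre row, width, height] in pixels, round what is visible of it).
The state is a dict: "time": time; "qpos": joint angles; "dq": joint speeds; "joint_efforts": joint torques, N m; "eef_pos": TCP position; "tcp_rot": TCP orientation; "contact_force": force on the tool from outside, world axes, zero at the start; "wrist_torque": the same for the moment, N m; "opening": opening from 0.0 (shut) to 1.0 (fully open).
Only numpy, scipy, OpenCV 4.12 (cv2) and the standard library are available. Lean on these libraries where they do the work, as an engineer would, in place of code of your own. Each camera call takes 0.05 s, during which the arm holds its last target.

## Working session

There is one attempt and no reset: what is moved stays moved. The work goes in short steps, Python scripts to look and compute and a tool call to move; the robot and the scene stay as the last step left them, time stands still between calls to the robot, and variables do not carry over. Pictures are saved under pics/ and viewed, and the job is handed in when it is done.

Besides the shell and the picture viewer there is one more tool, called as name(argument=value, ...) on one line, values as JSON. jog_arm: Moves the arm, as the interface text tells. Its arguments: {"type":"object","properties":{"commands":{"type":"string"},"gripper":{"type":"number"},"grip_force":{"type":"number"}},"required":["commands"]}

```bash
mkdir -p pics; ls
python3 - <<'E'
from plant import get_state, vision, ctrl, cut_out
import cv2,numpy as np
print(get_state())
for n in ["side","top","wrist"]:
    c=vision.read_camera(n); cv2.imwrite(f"pics/a_{n}.png",c["frame"][:,:,::-1])
    print(n,c["fx"],c["cx"],c["cy"],c["R"].tolist(),c["t"])
    np.savez(f"a_{n}.npz",**c)
    for q in ["wheel","handle","stage","carriage"]:
        for d in cut_out(n,q)[:2]: print(q,d["conf"],d["box"])
E
```

```text
pics
{'time': 0.0, 'qpos': array([ 9.73013664e-01,  2.87189583e-01,  1.57817591e+00,  7.60788071e-06,
        1.27860618e+00, -1.50015073e-01]), 'dq': array([ 0.00114652, -0.00124947,  0.00023382, -0.00293097,  0.00010399,
       -0.00102552]), 'joint_efforts': array([ 6.91148216e-05, -4.05987775e+01, -2.92622334e+01, -1.28680344e-04,
        5.71511730e-03, -2.19844132e-06]), 'eef_pos': array([0.29185048, 0.60791489, 0.22993183]), 'tcp_rot': array([ 2.22019069e-01,  9.75041598e-01, -1.10599768e-03, -4.37855802e-04]), 'contact_force': array([0.69275681, 0.10066811, 0.4383358 ]), 'wrist_torque': array([-0.05880959,  0.01337028,  0.02269787]), 'opening': 1.0037971023277068}
side 422.4264217654319 266.4808831432766 211.8135582543015 [[0.6819874466754536, -0.7312034033581879, -0.015320100995041193], [-0.5650023850164477, -0.5134408650689339, -0.6458721104080825], [0.46439791935668806, 0.449132565056986, -0.7632918914167183]] [-0.26556665  0.43524319  0.80160451]
wheel 0.68 [272.3, 209.1, 70.8, 65.5]
handle 0.56 [251.5, 184.2, 9.3, 20.7]
stage 0.58 [336.6, 279.9, 204.1, 200.1]
carriage 0.88 [341.4, 280.6, 56.3, 64.3]
top 493.97998764155506 279.312666719628 206.33338201749552 [[0.024971353400136464, -0.9994301289247656, 0.022712307385904854], [-0.9942142352137663, -0.027202499184817437, -0.10391380339688328], [0.10447241744916022, -0.019986031009841494, -0.9943269444990428]] [0.09199254 0.53456967 1.32016122]
wheel 0.93 [273.0, 200.1, 67.0, 67.1]
handle 0.4 [244.4, 195.5, 10.9, 11.8]
stage 0.62 [344.1, 204.3, 213.0, 78.0]
carriage 0.6 [360.6, 213.2, 33.6, 47.6]
wrist 292.1802869711204 283.84127690117776 210.75211889948378 [[0.4348006843220853, 0.9005264227698786, 0.0007258142562271036], [0.855616262488962, -0.41336782170490705, 0.31152504769819334], [0.28083656506492843, -0.13483028544147035, -0.9502376638769409]] [-0.67426369 -0.03961618  0.37981829]
stage 0.73 [116.8, 407.1, 44.8, 25.9]
```

View pics/a_side.png

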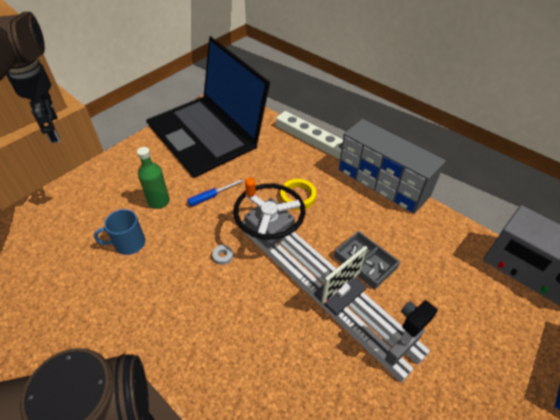

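View pics/a_top.png

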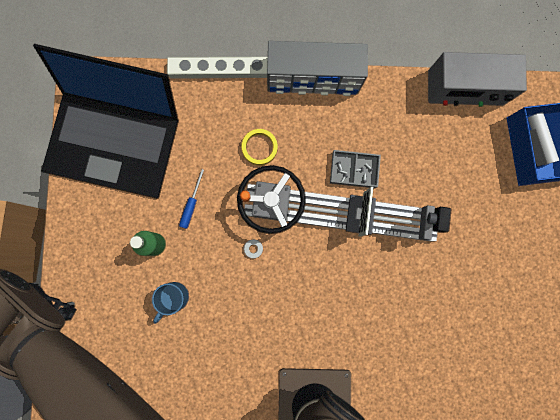

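```bash
cat > h.py <<'E'
import numpy as np,cv2
def ray(c,u,v):
    d=c["R"].T@np.array([(u-c["cx"])/c["fx"],(v-c["cy"])/c["fy"],1.]); o=-c["R"].T@c["t"]; return o,d
def atz(c,u,v,z):
    o,d=ray(c,u,v); return o+d*(z-o[2])/d[2]
def cloud(c,mask=None):
    z=c["z_map"]; v,u=np.nonzero((z>0) if mask is None else (mask&(z>0)))
    zz=z[v,u]; P=np.stack([(u-c["cx"])/c["fx"]*zz,(v-c["cy"])/c["fy"]*zz,zz],1)
    return (P-c["t"])@c["R"],u,v
def orange(f):
    h=cv2.cvtColor(f,cv2.COLOR_RGB2HSV); return (h[...,0]>=4)&(h[...,0]<=17)&(h[...,1]>150)&(h[...,2]>100)
def circfit(P):
    A=np.c_[2*P[:,:2],np.ones(len(P))]; s=np.linalg.lstsq(A,(P[:,:2]**2).sum(1),rcond=None)[0]
    return s[:2],np.sqrt(s[2]+s[:2]@s[:2])
E
python3 - <<'E'
from h import *
from plant import vision,cut_out
for n in ["side","top"]:
    c=vision.read_camera(n)
    m=cut_out(n,"wheel")[0]["pixels"]
    P,u,v=cloud(c,m)
    s=(P[:,2]>.103)&(P[:,2]<.119)
    o=orange(c["frame"])
    l,L,st,ce=cv2.connectedComponentsWithStats(o.astype(np.uint8))
    print(n,"z",np.percentile(P[:,2],[5,50,95]),"orange",[(st[i].tolist(),ce[i].round(1).tolist()) for i in range(1,l) if st[i,4]>15])
    # wheel outer contour
    ct=max(cv2.findContours(m.astype(np.uint8),cv2.RETR_EXTERNAL,cv2.CHAIN_APPROX_NONE)[0],key=cv2.contourArea)[:,0]
    W=np.array([atz(c,a,b,.108) for a,b in ct])
    print("contour fit",circfit(W))
    for i in range(1,l):
        if st[i,4]>15:
            Q,_,_=cloud(c,L==i); print("hz",Q.mean(0),Q.max(0),Q.min(0)); print(atz(c,*ce[i],.165 if n=="top" else .139))
E
```

```text
side z [0.06696009 0.11374654 0.14651797] orange [([0, 0, 16, 16, 153], [5.3, 9.0]), ([0, 55, 560, 365, 106738], [244.4, 283.9]), ([159, 65, 28, 16, 88], [173.0, 70.8]), ([96, 97, 32, 17, 114], [111.4, 102.9]), ([292, 188, 18, 13, 124], [301.7, 192.7]), ([286, 192, 10, 8, 32], [290.1, 195.8]), ([239, 197, 17, 24, 198], [245.0, 207.3]), ([289, 209, 12, 14, 75], [295.2, 213.9]), ([99, 232, 7, 6, 24], [102.0, 234.2]), ([554, 343, 6, 4, 18], [556.3, 344.5]), ([547, 365, 5, 8, 23], [548.2, 369.3]), ([537, 369, 7, 7, 31], [540.0, 372.0]), ([543, 378, 5, 4, 18], [545.0, 379.7]), ([541, 384, 10, 9, 27], [544.8, 388.6]), ([528, 394, 7, 3, 18], [530.6, 395.1])]
contour fit (array([0.54162728, 0.13474404]), np.float64(0.09127495447617594))
hz [0.49558964 1.27918505 0.26714185] [0.53121538 1.40520684 0.51942865] [0.29919858 0.59955418 0.24579327]
[0.58553401 1.60899905 0.139     ]
hz [ 0.40370668  0.13480765 -0.00979998] [0.94525658 2.00500579 0.30884641] [-0.11314911 -0.58307774 -0.73999832]
[0.34028025 0.01268351 0.139     ]
hz [ 1.54728608  1.99544821 -0.72928507] [ 1.66037299  2.01375673 -0.
[... 1567 characters left out ...]
28 -0.001885  ]
[ 0.55677844 -0.50327633  0.139     ]
hz [ 6.31403006e-01 -5.41447474e-01  3.66856767e-04] [ 0.63706789 -0.5323824   0.00436116] [ 0.6232008  -0.55183056 -0.00240214]
[ 0.54142425 -0.50858624  0.139     ]
hz [ 5.99432090e-01 -5.25429785e-01  3.79734137e-04] [ 0.6039569  -0.5212489   0.00393179] [ 0.59421595 -0.53103986 -0.00175747]
[ 0.51445669 -0.49505665  0.139     ]
top z [0.08741579 0.11420733 0.1384376 ] orange [([240, 190, 10, 12, 80], [244.6, 195.0])]
contour fit (array([0.54168238, 0.1299434 ]), np.float64(0.08670773741100073))
hz [0.54411843 0.19471502 0.15722692] [0.57771004 0.2062213  0.17225084] [0.53143756 0.18355281 0.00209156]
[0.54295444 0.19433224 0.165     ]
```

The pictures show the wheel at about (272,200) in the top view and (270,210) in the side view. The orange handle is at (245,196) in the top view, on the far left of the rim (world +y), and the rails run right, along world −y. I'll move above the start side with the fingers shut and look again.

jog_arm(commands="0 0 0.04 0 0 0; 0.025 -0.05 0.05 0 0 0; 0.05 -0.10 0.05 0 0 0; 0.075 -0.15 0.05 0 0 0; 0.1 -0.2 0.05 0 0 0; 0.125 -0.25 0.05 0 0 0; 0.15 -0.30 0.05 0 0 0; 0.175 -0.35 0.05 0 0 0; 0.19 -0.39 0.05 0 0 0; 0.195 -0.405 0.05 0 0 0; 0.195 -0.405 0.05 0 0 0; 0.195 -0.405 0.05 0 0 0", gripper=0)

```text
time: 2.45
eef_pos: [0.4868, 0.2045, 0.2813]
tcp_rot: [0.221, 0.975, 0.0, -0.0]
contact_force: [-0.7, -0.1, -0.2]
opening: 0.0
```

Run:
```python
from h import *
from plant import vision,cut_out,get_state
s=get_state(); print(s["time"],s["eef_pos"],s["tcp_rot"],s["opening"],s["contact_force"])
for n in ["wrist","top"]:
    c=vision.read_camera(n); cv2.imwrite(f"pics/b_{n}.png",c["frame"][:,:,::-1]); np.savez(f"b_{n}.npz",**c)
    for q in ["wheel","handle","carriage"]:
        for d in cut_out(n,q)[:1]:
            print(n,q,d["conf"],d["box"]); np.save(f"b_{n}_{q}.npy",d["pixels"])
```

```text
2.45 [0.4867747  0.20454949 0.28132563] [ 2.21430233e-01  9.75176170e-01  2.45697978e-04 -1.70193959e-04] 0.0004695751648353585 [-0.6807789  -0.09826166 -0.15607105]
wrist wheel 0.62 [244.4, 243.2, 151.8, 122.5]
wrist handle 0.92 [298.5, 243.5, 26.3, 28.6]
wrist carriage 0.9 [71.0, 313.6, 132.6, 125.0]
top wheel 0.79 [279.5, 202.1, 57.6, 69.9]
top carriage 0.98 [360.2, 210.8, 30.2, 45.7]
```

View pics/b_wrist.png

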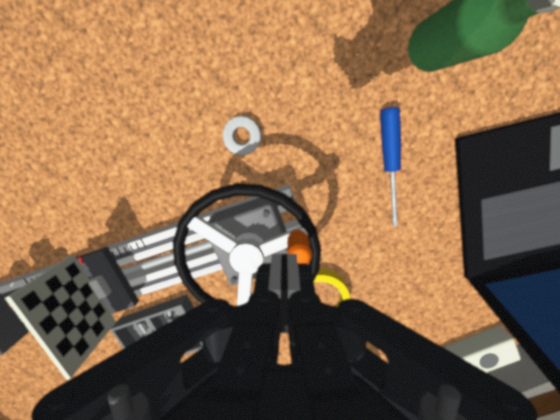

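View pics/b_top.png

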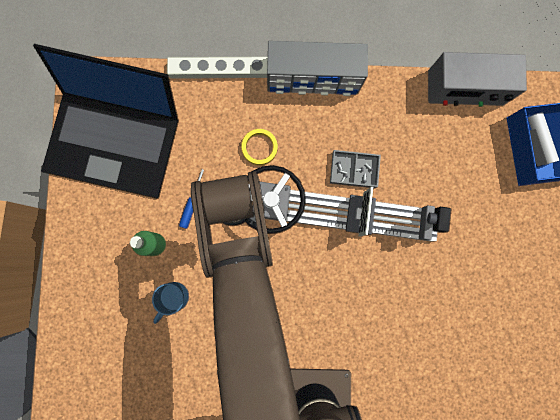

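The wrist view shows the hub at about (246,258), the handle at (298,245) and the fingertips at (283,260). The wheel is clear, but the arm covers the handle in the top view.

```bash
python3 - <<'E'
from h import *
def ringfit(P,c0):
    from scipy.optimize import least_squares
    f=lambda p: np.hypot(P[:,0]-p[0],P[:,1]-p[1])-.082
    r=least_squares(f,c0,loss="soft_l1",f_scale=.003); return r.x,np.sqrt(np.mean(r.fun**2))
for fn in ["a_side","a_top","b_wrist","b_top"]:
    c=dict(np.load(fn+".npz")); P,u,v=cloud(c)
    d=np.hypot(P[:,0]-.542,P[:,1]-.131)
    s=(P[:,2]>.105)&(P[:,2]<.122)&(d>.072)&(d<.095)
    x,r=ringfit(P[s],[.542,.131]); print(fn,"rim",s.sum(),x,r,np.median(P[s,2]))
    hb=(P[:,2]>.108)&(P[:,2]<.126)&(d<.03)
    f=c["frame"][v,u]
    w=hb&(f.min(1)>150); print("  hub bright",w.sum(),P[w].mean(0) if w.any() else None)
    o=orange(c["frame"])[v,u]&(P[:,2]>.115)&(d<.1)
    if o.sum()>5:
        p=P[o]; t=p[p[:,2]>.158]; print("  handle",o.sum(),p.mean(0),"top",len(t),t.mean(0) if len(t) else None, p[:,2].max(), (p[:,:2].max(0)+p[:,:2].min(0))/2)
        try:
          from scipy.optimize import least_squares
          g=p[(p[:,2]<.158)]
          r=least_squares(lambda q:np.hypot(g[:,0]-q[0],g[:,1]-q[1])-.0125,p[:,:2].mean(0),loss="soft_l1",f_scale=.002); print("  cyl",len(g),r.x)
        except Exception as e: print(e)
c=dict(np.load("b_wrist.npz"))
print("hub w",atz(c,246,258,.118))
c=dict(np.load("a_top.npz")); print("hub t",atz(c,271.5,200,.118))
c=dict(np.load("a_side.npz")); 
h=cv2.cvtColor(c["frame"],cv2.COLOR_RGB2HSV); print(h[178:195,251].tolist())
E
python3 - <<'E'
import cv2
a=cv2.imread("pics/a_side.png")[160:250,220:320];b=cv2.imread("pics/a_top.png")[155:245,225:325]
cv2.imwrite("pics/c.png",cv2.resize(cv2.hconcat([a,b]),(800,360),interpolation=cv2.INTER_CUBIC))
E
```

```text
a_side rim 988 [0.53729317 0.12744197] 0.004027135926256067 0.11377337516097855
  hub bright 236 [0.53939083 0.12792524 0.11676154]
  handle 190 [0.54240216 0.18779964 0.14470182] top 63 [0.53871571 0.19187638 0.1635259 ] 0.16761520752477974 [0.5591712  0.15759931]
  cyl 127 [0.54268757 0.19483194]
a_top rim 1075 [0.54099632 0.12971549] 0.004209852521868476 0.11361528960261806
  hub bright 251 [0.54191022 0.12991579 0.1167086 ]
  handle 77 [0.5427347  0.19446279 0.16288236] top 73 [0.54254404 0.194303   0.16368243] 0.16979425199191084 [0.54240078 0.19481365]
  cyl 4 [0.54339668 0.19500066]
b_wrist rim 3555 [0.53935834 0.13105947] 0.00418880653247865 0.1135860059876517
  hub bright 1079 [0.5390681  0.13046888 0.11632823]
  handle 530 [0.53529418 0.19782916 0.15412452] top 306 [0.53798064 0.19752677 0.16305892] 0.1665335733819244 [0.540196   0.19620585]
  cyl 224 [0.5417675  0.19369862]
b_top rim 704 [0.54060866 0.13061871] 0.004212427505474317 0.1135917442383367
  hub bright 234 [0.54150078 0.12746655 0.1170239 ]
hub w [0.53832734 0.13017469 0.118     ]
hub t [0.538047   0.12805355 0.118     ]
[[13, 239, 228], [13, 255, 239], [13, 255, 242], [14, 255, 243], [15, 255, 243], [14, 255, 241], [12, 255, 232], [11, 255, 206], [11, 255, 176], [11, 255, 162], [11, 255, 162], [11, 255, 162], [11, 255, 161], [11, 255, 160], [11, 255, 160], [11, 255, 159], [11, 255, 158]]
```

View pics/c.png

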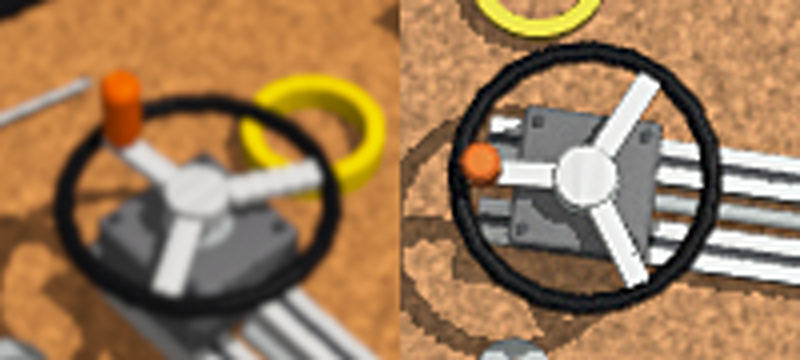

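jog_arm(commands="0.008 -0.028 -0.03 0 0 0; 0.008 -0.028 -0.07 0 0 0; 0.008 -0.028 -0.11 0 0 0; 0.008 -0.028 -0.136 0 0 0; 0.008 -0.028 -0.146 0 0 0; 0.008 -0.028 -0.146 0 0 0")

```text
time: 3.6
eef_pos: [0.4952, 0.1755, 0.1352]
tcp_rot: [0.222, 0.975, -0.0, -0.0]
contact_force: [0.3, 0.4, 0.2]
opening: 0.0
```

Run:
```python
from h import *
from plant import vision,get_state
s=get_state(); print(s["time"],s["eef_pos"],s["contact_force"])
c=vision.read_camera("side"); a=c["frame"][140:260,200:340,::-1]
cv2.imwrite("pics/d.png",cv2.resize(a,(700,600),interpolation=cv2.INTER_CUBIC))
C=np.array([.540,.130]);p0=s["eef_pos"][:2]
for k in range(0,21):
    t=np.radians(134-3.5*k); q=C+.065*np.array([np.cos(t),np.sin(t)])
    print(k,(q-p0).round(3))
```

```text
3.6 [0.49520097 0.17551149 0.13524535] [0.27300876 0.36116013 0.24554016]
0 [-0.     0.001]
1 [0.003 0.004]
2 [0.006 0.006]
3 [0.009 0.009]
4 [0.012 0.011]
5 [0.016 0.013]
6 [0.019 0.014]
7 [0.023 0.016]
8 [0.027 0.017]
9 [0.031 0.018]
10 [0.035 0.019]
11 [0.039 0.019]
12 [0.043 0.019]
13 [0.047 0.019]
14 [0.05  0.019]
15 [0.054 0.019]
16 [0.058 0.018]
17 [0.062 0.017]
18 [0.066 0.016]
19 [0.07  0.015]
20 [0.073 0.013]
```

View pics/d.png

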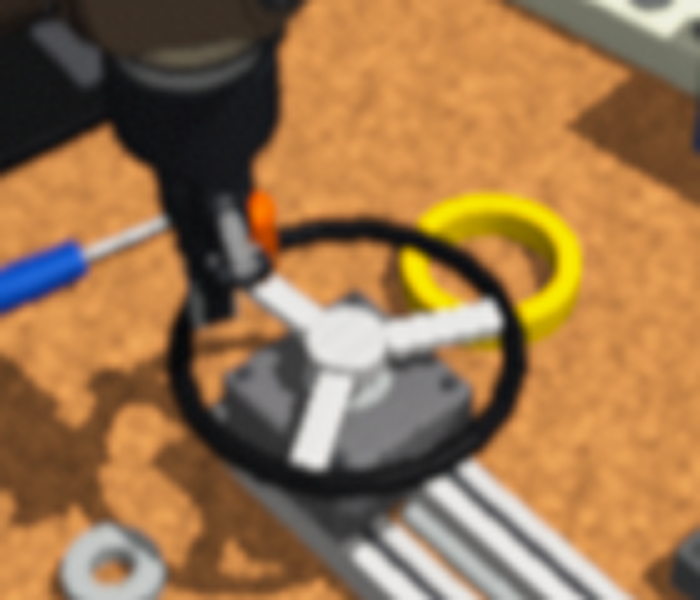

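The magnified side view shows the fingertips at about (215,310), just behind the orange handle at (262,220) and above the rim. I'll start pushing.

jog_arm(commands="0.003 0.004 0 0 0 0; 0.006 0.006 0 0 0 0; 0.009 0.009 0 0 0 0; 0.012 0.011 0 0 0 0; 0.016 0.013 0 0 0 0; 0.019 0.014 0 0 0 0; 0.023 0.016 0 0 0 0; 0.027 0.017 0 0 0 0; 0.031 0.018 0 0 0 0; 0.035 0.019 0 0 0 0; 0.039 0.019 0 0 0 0; 0.043 0.019 0 0 0 0; 0.047 0.019 0 0 0 0; 0.050 0.019 0 0 0 0; 0.054 0.019 0 0 0 0; 0.058 0.018 0 0 0 0; 0.062 0.017 0 0 0 0; 0.066 0.016 0 0 0 0; 0.070 0.015 0 0 0 0; 0.073 0.013 0 0 0 0")

```text
time: 6.15
eef_pos: [0.5684, 0.1884, 0.1353]
tcp_rot: [0.222, 0.975, 0.0, -0.0]
contact_force: [-3.6, -0.1, -1.1]
opening: 0.004
```

```bash
cat > look.py <<'E'
from h import *
from plant import vision,get_state
import sys
from scipy.optimize import least_squares
C=np.array([.540,.130])
s=get_state(); p=s["eef_pos"][:2]; print(s["time"],s["eef_pos"],s["contact_force"].round(1))
a0=np.degrees(np.arctan2(*(p-C)[::-1])); print("pusher ang",a0,"r",np.hypot(*(p-C)))
ims=[]
for n in ["side","top"]:
    c=vision.read_camera(n); P,u,v=cloud(c); d=np.hypot(P[:,0]-C[0],P[:,1]-C[1])
    o=orange(c["frame"])[v,u]&(P[:,2]>.12)&(P[:,2]<.172)&(d<.095)&(d>.04)
    y,x=(200,265) if n=="side" else (200,272)
    ims.append(cv2.resize(c["frame"][y-50:y+50,x-50:x+50,::-1],(400,400),interpolation=cv2.INTER_CUBIC))
    if o.sum()>8:
        g=P[o]; t=g[g[:,2]>.158]; g=g[g[:,2]<.158]
        if len(t): m=(t.max(0)+t.min(0))/2; print(n,"top",len(t),t.mean(0).round(4),np.degrees(np.arctan2(*(t.mean(0)[:2]-C)[::-1])).round(1))
        if len(g)>15:
            r=least_squares(lambda q:np.hypot(g[:,0]-q[0],g[:,1]-q[1])-.0125,g[:,:2].mean(0)+np.array([.005,.005])*(n=="side"),loss="soft_l1",f_scale=.002).x
            print(n,"cyl",len(g),r.round(4),np.degrees(np.arctan2(*(r-C)[::-1])).round(1))
cv2.imwrite(f"pics/{sys.argv[1]}.png",cv2.hconcat(ims))
s0=float(sys.argv[2]) if len(sys.argv)>2 else a0
N=int(sys.argv[4]) if len(sys.argv)>4 else 20
st=float(sys.argv[3]) if len(sys.argv)>3 else 3.5
out=[]
for k in range(1,N+1):
    t=np.radians(s0-st*k); q=C+.065*np.array([np.cos(t),np.sin(t)])-p
    out.append("%.3f %.3f 0 0 0 0"%tuple(q))
print("; ".join(out))
E
python3 look.py e
```

```text
6.15 [0.56842216 0.18840024 0.13525101] [-3.6 -0.1 -1.1]
pusher ang 64.04879143987118 r 0.06494926303842695
side top 22 [0.5844 0.1648 0.1621] 38.1
side cyl 95 [0.5879 0.1741] 42.6
0.004 -0.002 0 0 0 0; 0.007 -0.004 0 0 0 0; 0.010 -0.006 0 0 0 0; 0.013 -0.009 0 0 0 0; 0.016 -0.011 0 0 0 0; 0.019 -0.014 0 0 0 0; 0.022 -0.017 0 0 0 0; 0.024 -0.020 0 0 0 0; 0.026 -0.023 0 0 0 0; 0.028 -0.027 0 0 0 0; 0.030 -0.030 0 0 0 0; 0.032 -0.034 0 0 0 0; 0.033 -0.038 0 0 0 0; 0.034 -0.042 0 0 0 0; 0.035 -0.045 0 0 0 0; 0.036 -0.049 0 0 0 0; 0.036 -0.053 0 0 0 0; 0.037 -0.057 0 0 0 0; 0.037 -0.061 0 0 0 0; 0.036 -0.065 0 0 0 0
```

View pics/e.png

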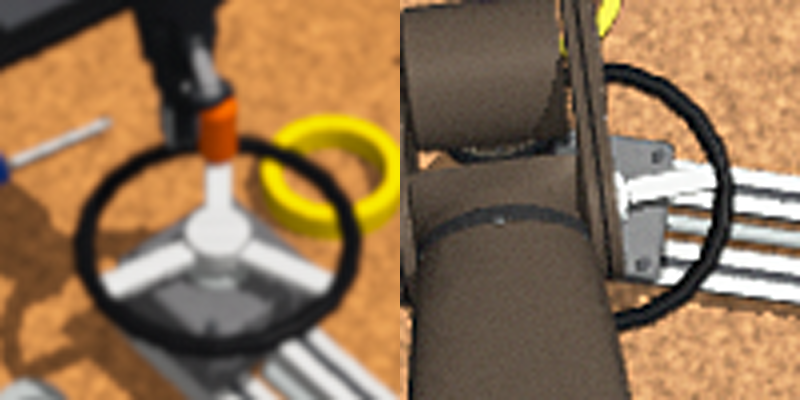

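The handle is at (218,130) in the side panel. It has moved clockwise and leads the fingers by about 22°, with about 4 N on the tool. I'll carry on.

jog_arm(commands="0.004 -0.002 0 0 0 0; 0.007 -0.004 0 0 0 0; 0.010 -0.006 0 0 0 0; 0.013 -0.009 0 0 0 0; 0.016 -0.011 0 0 0 0; 0.019 -0.014 0 0 0 0; 0.022 -0.017 0 0 0 0; 0.024 -0.020 0 0 0 0; 0.026 -0.023 0 0 0 0; 0.028 -0.027 0 0 0 0; 0.030 -0.030 0 0 0 0; 0.032 -0.034 0 0 0 0; 0.033 -0.038 0 0 0 0; 0.034 -0.042 0 0 0 0; 0.035 -0.045 0 0 0 0; 0.036 -0.049 0 0 0 0; 0.036 -0.053 0 0 0 0; 0.037 -0.057 0 0 0 0; 0.037 -0.061 0 0 0 0; 0.036 -0.065 0 0 0 0")

```text
time: 8.75
eef_pos: [0.6044, 0.1232, 0.1354]
tcp_rot: [0.222, 0.975, 0.0, 0.0]
contact_force: [0.2, 2.2, 0.4]
opening: -0.003
```

```bash
python3 look.py f
```

```text
8.75 [0.60435711 0.1231525  0.13538475] [0.2 2.2 0.4]
pusher ang -6.073335847585416 r 0.06472036455005303
side top 68 [0.5928 0.0949 0.1635] -33.6
side cyl 94 [0.5968 0.0981] -29.3
-0.000 -0.004 0 0 0 0; -0.001 -0.008 0 0 0 0; -0.002 -0.012 0 0 0 0; -0.003 -0.015 0 0 0 0; -0.005 -0.019 0 0 0 0; -0.006 -0.023 0 0 0 0; -0.008 -0.026 0 0 0 0; -0.011 -0.030 0 0 0 0; -0.013 -0.033 0 0 0 0; -0.015 -0.036 0 0 0 0; -0.018 -0.039 0 0 0 0; -0.021 -0.042 0 0 0 0; -0.024 -0.044 0 0 0 0; -0.027 -0.046 0 0 0 0; -0.030 -0.049 0 0 0 0; -0.034 -0.051 0 0 0 0; -0.037 -0.052 0 0 0 0; -0.041 -0.054 0 0 0 0; -0.045 -0.055 0 0 0 0; -0.049 -0.056 0 0 0 0
```

View pics/f.png

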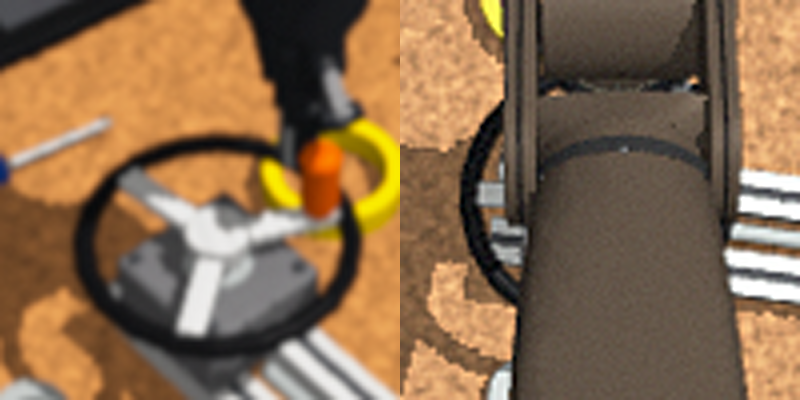

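The handle is at (322,178) in the side panel, moving on smoothly, with about 2 N of force. Continuing.

jog_arm(commands="-0.000 -0.004 0 0 0 0; -0.001 -0.008 0 0 0 0; -0.002 -0.012 0 0 0 0; -0.003 -0.015 0 0 0 0; -0.005 -0.019 0 0 0 0; -0.006 -0.023 0 0 0 0; -0.008 -0.026 0 0 0 0; -0.011 -0.030 0 0 0 0; -0.013 -0.033 0 0 0 0; -0.015 -0.036 0 0 0 0; -0.018 -0.039 0 0 0 0; -0.021 -0.042 0 0 0 0; -0.024 -0.044 0 0 0 0; -0.027 -0.046 0 0 0 0; -0.030 -0.049 0 0 0 0; -0.034 -0.051 0 0 0 0; -0.037 -0.052 0 0 0 0; -0.041 -0.054 0 0 0 0; -0.045 -0.055 0 0 0 0; -0.049 -0.056 0 0 0 0")

```text
time: 11.35
eef_pos: [0.555, 0.0674, 0.1354]
tcp_rot: [0.222, 0.975, -0.0, 0.0]
contact_force: [2.8, 0.5, -0.2]
opening: -0.0
```

```bash
python3 look.py g
```

```text
11.35 [0.55497596 0.06743167 0.13536403] [ 2.8  0.5 -0.2]
pusher ang -76.53928515277391 r 0.06433564452015823
side top 77 [0.5266 0.0626 0.1636] -101.2
side cyl 101 [0.5311 0.0655] -97.9
-0.004 -0.001 0 0 0 0; -0.008 -0.002 0 0 0 0; -0.012 -0.002 0 0 0 0; -0.016 -0.002 0 0 0 0; -0.020 -0.002 0 0 0 0; -0.024 -0.002 0 0 0 0; -0.027 -0.001 0 0 0 0; -0.031 -0.000 0 0 0 0; -0.035 0.001 0 0 0 0; -0.039 0.002 0 0 0 0; -0.042 0.004 0 0 0 0; -0.046 0.005 0 0 0 0; -0.049 0.007 0 0 0 0; -0.053 0.010 0 0 0 0; -0.056 0.012 0 0 0 0; -0.059 0.015 0 0 0 0; -0.062 0.017 0 0 0 0; -0.064 0.020 0 0 0 0; -0.067 0.023 0 0 0 0; -0.069 0.027 0 0 0 0
```

View pics/g.png

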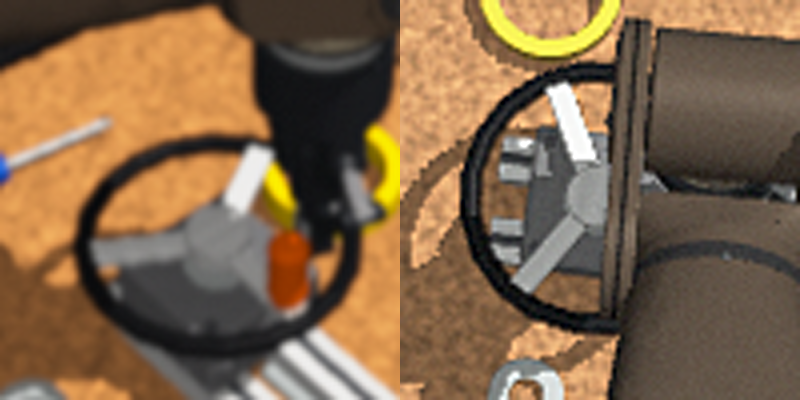

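The handle is at (290,268) in the side panel and the force is still about 3 N. Next I push round the near side.

jog_arm(commands="-0.004 -0.001 0 0 0 0; -0.008 -0.002 0 0 0 0; -0.012 -0.002 0 0 0 0; -0.016 -0.002 0 0 0 0; -0.020 -0.002 0 0 0 0; -0.024 -0.002 0 0 0 0; -0.027 -0.001 0 0 0 0; -0.031 0 0 0 0 0; -0.035 0.001 0 0 0 0; -0.039 0.002 0 0 0 0; -0.042 0.004 0 0 0 0; -0.046 0.005 0 0 0 0; -0.049 0.007 0 0 0 0; -0.053 0.010 0 0 0 0; -0.056 0.012 0 0 0 0; -0.059 0.015 0 0 0 0; -0.062 0.017 0 0 0 0; -0.064 0.020 0 0 0 0; -0.067 0.023 0 0 0 0; -0.069 0.027 0 0 0 0")

```text
time: 13.95
eef_pos: [0.486, 0.0946, 0.1353]
tcp_rot: [0.222, 0.975, -0.0, -0.0]
contact_force: [2.6, -1.5, 0.0]
opening: -0.002
```

```bash
python3 look.py i
```

```text
13.95 [0.48603275 0.09456683 0.13527856] [ 2.6 -1.5  0. ]
pusher ang -146.71237625523761 r 0.064559844988726
side top 72 [0.4727 0.114  0.1637] -166.6
side cyl 94 [0.4763 0.117 ] -168.4
-0.002 0.003 0 0 0 0; -0.004 0.007 0 0 0 0; -0.006 0.010 0 0 0 0; -0.007 0.014 0 0 0 0; -0.009 0.018 0 0 0 0; -0.010 0.022 0 0 0 0; -0.010 0.026 0 0 0 0; -0.011 0.029 0 0 0 0; -0.011 0.033 0 0 0 0; -0.011 0.037 0 0 0 0; -0.011 0.041 0 0 0 0; -0.010 0.045 0 0 0 0; -0.010 0.049 0 0 0 0; -0.009 0.053 0 0 0 0; -0.007 0.057 0 0 0 0; -0.006 0.061 0 0 0 0; -0.004 0.064 0 0 0 0; -0.002 0.068 0 0 0 0; -0.000 0.071 0 0 0 0; 0.002 0.074 0 0 0 0
```

View pics/i.png

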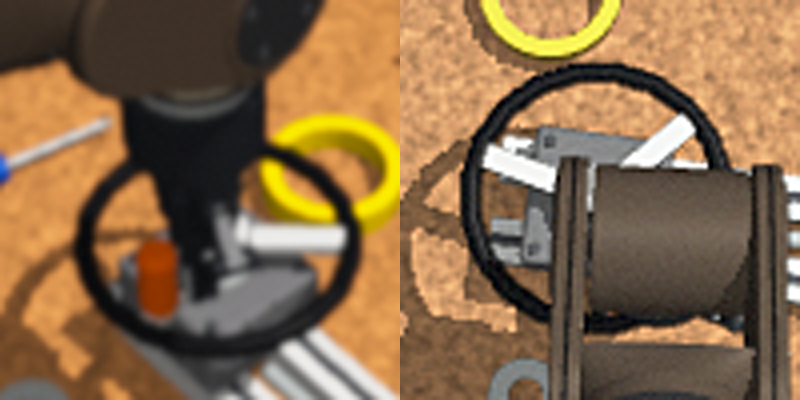

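The handle is at (158,275) in the side panel, about 103° short of its start. Another 70° now, then slower steps.

jog_arm(commands="-0.002 0.003 0 0 0 0; -0.004 0.007 0 0 0 0; -0.006 0.010 0 0 0 0; -0.007 0.014 0 0 0 0; -0.009 0.018 0 0 0 0; -0.010 0.022 0 0 0 0; -0.010 0.026 0 0 0 0; -0.011 0.029 0 0 0 0; -0.011 0.033 0 0 0 0; -0.011 0.037 0 0 0 0; -0.011 0.041 0 0 0 0; -0.010 0.045 0 0 0 0; -0.010 0.049 0 0 0 0; -0.009 0.053 0 0 0 0; -0.007 0.057 0 0 0 0; -0.006 0.061 0 0 0 0; -0.004 0.064 0 0 0 0; -0.002 0.068 0 0 0 0; 0 0.071 0 0 0 0; 0.002 0.074 0 0 0 0")

```text
time: 16.55
eef_pos: [0.4882, 0.1687, 0.1352]
tcp_rot: [0.222, 0.975, -0.0, -0.0]
contact_force: [-1.4, -1.6, -0.3]
opening: -0.001
```

```bash
python3 look.py j 143 2 14
```

```text
16.55 [0.48818314 0.16871454 0.1352388 ] [-1.4 -1.6 -0.3]
pusher ang 143.23505786014547 r 0.0646823225571969
0.001 0.002 0 0 0 0; 0.003 0.004 0 0 0 0; 0.004 0.006 0 0 0 0; 0.006 0.007 0 0 0 0; 0.007 0.009 0 0 0 0; 0.009 0.010 0 0 0 0; 0.011 0.012 0 0 0 0; 0.013 0.013 0 0 0 0; 0.015 0.015 0 0 0 0; 0.016 0.016 0 0 0 0; 0.018 0.017 0 0 0 0; 0.020 0.018 0 0 0 0; 0.022 0.019 0 0 0 0; 0.024 0.020 0 0 0 0
```

View pics/j.png

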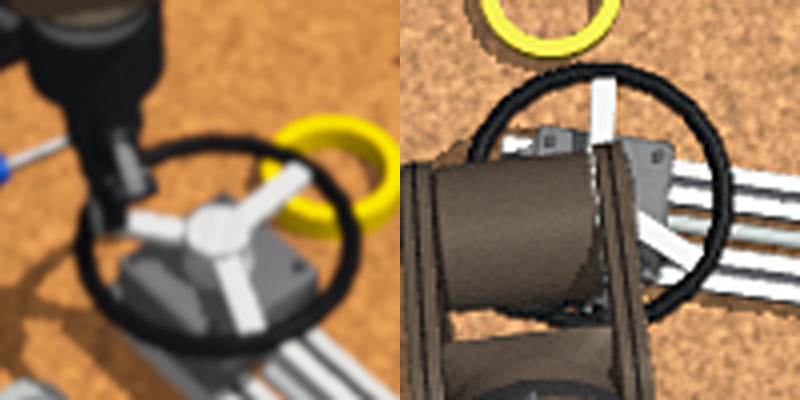

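The handle is hidden behind the fingers. In the top panel the visible spoke points straight up at (603,80), which puts the handle near 120°. I'll push slowly to just short of the goal, then back off and measure.

jog_arm(commands="0.001 0.002 0 0 0 0; 0.003 0.004 0 0 0 0; 0.004 0.006 0 0 0 0; 0.006 0.007 0 0 0 0; 0.007 0.009 0 0 0 0; 0.009 0.010 0 0 0 0; 0.011 0.012 0 0 0 0; 0.013 0.013 0 0 0 0; 0.015 0.015 0 0 0 0; 0.016 0.016 0 0 0 0; 0.018 0.017 0 0 0 0; 0.019 0.0175 0 0 0 0; 0.019 0.0175 0 0 0 0")

```text
time: 18.27
eef_pos: [0.5074, 0.1861, 0.1353]
tcp_rot: [0.222, 0.975, 0.0, 0.0]
contact_force: [-0.7, 0.6, -0.9]
opening: 0.0
```

```bash
python3 look.py k 119 1 10
```

```text
18.275 [0.50739918 0.18605383 0.13534774] [-0.7  0.6 -0.9]
pusher ang 120.18221969106186 r 0.06484477912424776
side top 1 [0.5387 0.1864 0.1647] 91.3
side cyl 26 [0.5318 0.1951] 97.2
0.002 0.001 0 0 0 0; 0.003 0.002 0 0 0 0; 0.004 0.002 0 0 0 0; 0.005 0.003 0 0 0 0; 0.006 0.003 0 0 0 0; 0.007 0.004 0 0 0 0; 0.008 0.004 0 0 0 0; 0.009 0.005 0 0 0 0; 0.010 0.005 0 0 0 0; 0.011 0.005 0 0 0 0
```

View pics/k.png

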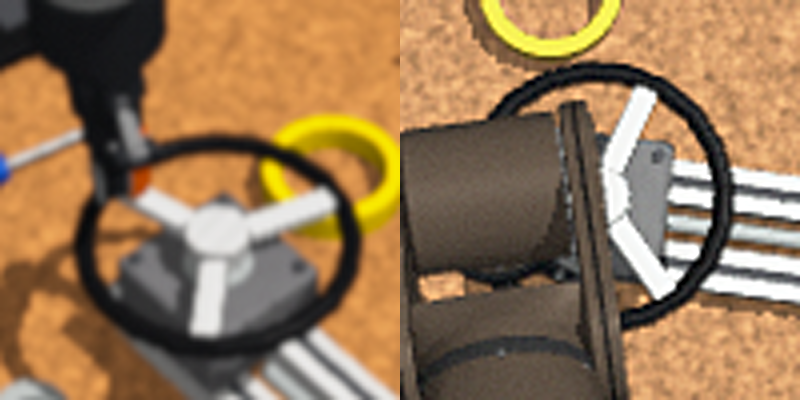

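```bash
cat > spk.py <<'E'
from h import *
C=np.array([.540,.130])
def spokes(c,C=C):
    P,u,v=cloud(c); f=c["frame"][v,u].astype(int)
    X=np.array(atz_many(c,u,v,.113)); d=X-C; r=np.hypot(d[:,0],d[:,1])
    s=(P[:,2]>.106)&(P[:,2]<.12)&(r>.026)&(r<.068)&(f.min(1)>110)&((f.max(1)-f.min(1))<40)
    return np.degrees(np.arctan2(d[s,1],d[s,0])),r[s]
def atz_many(c,u,v,z):
    D=np.stack([(u-c["cx"])/c["fx"],(v-c["cy"])/c["fy"],np.ones(len(u))],1)@c["R"]; o=-c["R"].T@c["t"]
    return (o+D*((z-o[2])/D[:,2])[:,None])[:,:2]
def cent(a,a0,w=18):
    for _ in range(10):
        e=(a-a0+180)%360-180; k=abs(e)<w
        if k.sum()<10: return None
        a0=a0+np.mean(e[k])
    return round(a0%360,2),int(k.sum())
E
python3 - <<'E'
from spk import *
from plant import vision
for n in ["top","side"]:
    a=dict(np.load(f"a_{n}.npz")); b=vision.read_camera(n)
    for nm,c in(("start",a),("now",b)):
        an,_=spokes(c); print(n,nm,[cent(an,x) for x in (88,-32,208)])
E
```

```text
top start [(np.float64(85.6), 65), (np.float64(328.4), 101), (np.float64(210.23), 101)]
top now [None, (np.float64(336.78), 99), (np.float64(218.41), 103)]
side start [(np.float64(92.66), 65), (np.float64(322.78), 105), (np.float64(209.23), 97)]
side now [(np.float64(102.4), 70), (np.float64(331.83), 102), (np.float64(217.44), 98)]
```

Comparing spokes with the starting pictures in both views, the handle is 8.2–9.7° short. Pushing slowly on by about 6°.

jog_arm(commands="0.002 0.001 0 0 0 0; 0.003 0.002 0 0 0 0; 0.004 0.002 0 0 0 0; 0.005 0.003 0 0 0 0; 0.006 0.003 0 0 0 0; 0.006 0.003 0 0 0 0")

```text
time: 19.23
eef_pos: [0.5134, 0.1891, 0.1353]
tcp_rot: [0.222, 0.975, 0.0, 0.0]
contact_force: [-1.2, 0.2, -0.6]
opening: 0.0
```

```bash
cat > meas.py <<'E'
from spk import *
from plant import vision,get_state
s=get_state(); print(s["time"],s["eef_pos"],s["contact_force"].round(1))
for n in ["top","side"]:
    a=dict(np.load(f"a_{n}.npz")); b=vision.read_camera(n); np.savez(f"l_{n}.npz",**b); cv2.imwrite(f"pics/l_{n}_{s['time']:.1f}.png",b["frame"][:,:,::-1])
    A=spokes(a)[0];B=spokes(b)[0]
    for x in (88,-32,208):
        p=cent(A,x);q=cent(B,x)
        if p and q: print(n,x,"remaining",round(q[0]-p[0],2),p[1],q[1])
E
python3 meas.py
```

```text
19.225 [0.51336022 0.18909147 0.1353463 ] [-1.2  0.2 -0.6]
top -32 remaining 3.69 101 100
top 208 remaining 3.2 101 103
side 88 remaining 4.35 65 66
side -32 remaining 3.65 105 105
side 208 remaining 3.54 97 99
```

jog_arm(commands="0.001 0.0004 0 0 0 0; 0.002 0.0008 0 0 0 0; 0.003 0.0012 0 0 0 0; 0.0036 0.0014 0 0 0 0; 0.004 0.0016 0 0 0 0; 0.004 0.0016 0 0 0 0")

```text
time: 20.08
eef_pos: [0.5173, 0.1905, 0.1354]
tcp_rot: [0.222, 0.975, -0.0, 0.0]
contact_force: [-1.5, -1.6, -0.6]
opening: -0.0
```

```bash
python3 meas.py
```

```text
20.075 [0.517336   0.1904757  0.13535664] [-1.5 -1.6 -0.6]
top -32 remaining -0.02 101 99
top 208 remaining 0.01 101 102
side 88 remaining 0.32 65 67
side -32 remaining 0.38 105 102
side 208 remaining 0.07 97 97
```

About 0.1° is left. I'll back the fingers off the handle, lift them and move clear to check.

jog_arm(commands="-0.003 -0.002 0 0 0 0; -0.010 -0.006 0 0 0 0; -0.020 -0.012 0 0 0 0; -0.022 -0.013 0.03 0 0 0; -0.022 -0.013 0.07 0 0 0; -0.022 -0.013 0.11 0 0 0; -0.022 -0.013 0.15 0 0 0; -0.05 0.03 0.16 0 0 0; -0.08 0.08 0.16 0 0 0; -0.11 0.13 0.16 0 0 0; -0.14 0.18 0.16 0 0 0; -0.165 0.23 0.16 0 0 0; -0.18 0.27 0.16 0 0 0; -0.19 0.30 0.16 0 0 0; -0.19 0.30 0.16 0 0 0; -0.19 0.30 0.16 0 0 0")

```text
time: 22.18
eef_pos: [0.3272, 0.4897, 0.2952]
tcp_rot: [0.222, 0.975, -0.0, 0.0]
contact_force: [-0.7, -1.6, -0.2]
opening: 0.003
```

```bash
python3 meas.py
python3 - <<'E'
from spk import *
for n in ["a","l"]:
    c=dict(np.load(f"{n}_top.npz")); o=orange(c["frame"]); l,L,st,ce=cv2.connectedComponentsWithStats(o.astype(np.uint8))
    print(n,"top handle px",[ce[i].round(2).tolist() for i in range(1,l) if 40<st[i,4]<400 and abs(ce[i][0]-245)<15])
    c=dict(np.load(f"{n}_side.npz")); P,u,v=cloud(c)
    o=orange(c["frame"])[v,u]&(P[:,2]>.12)&(abs(u-251)<12)&(abs(v-184)<16); print("side px",u[o].mean(),v[o].mean(),o.sum())
    for m in ("top","side"):
        c=dict(np.load(f"{n}_{m}.npz")); P,u,v=cloud(c); s=(P[:,2]>.10)&(P[:,2]<.17)&(P[:,0]>.44)&(P[:,0]<.62)&(P[:,1]<-.0)&(P[:,1]>-.2)
        s&=(P[:,1]<.04); d=np.hypot(P[:,0]-.54,P[:,1]-.13); s&=d>.12
        print(n,m,"checker pts",s.sum(),np.median(P[s],0).round(4))
a=dict(np.load("a_top.npz"))["frame"];b=dict(np.load("l_top.npz"))["frame"]
cv2.imwrite("pics/m.png",np.hstack([a[110:290,110:470],b[110:290,110:470]])[:,:,::-1])
E
```

```text
22.175 [0.32724899 0.48971698 0.29517268] [-0.7 -1.6 -0.2]
top 88 remaining 0.0 65 65
top -32 remaining -0.02 101 97
top 208 remaining 0.01 101 101
side 88 remaining 0.04 65 65
side -32 remaining 0.11 105 98
side 208 remaining 0.09 97 97
a top handle px [[244.61, 195.02]]
side px 249.820987654321 186.2530864197531 162
a top checker pts 320 [ 0.5131 -0.1111  0.1469]
a side checker pts 636 [ 0.5047 -0.1152  0.1381]
l top handle px [[244.66, 195.05]]
side px 249.85093167701862 186.29192546583852 161
l top checker pts 350 [ 0.5084 -0.1509  0.1439]
l side checker pts 609 [ 0.4997 -0.1548  0.1399]
```

View pics/m.png

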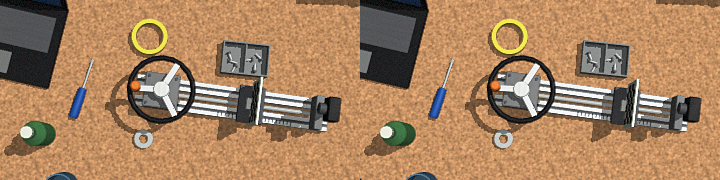

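The top pictures before (left) and after (right) show the handle in the same place. The checkerboard has moved along the rails from about x=260 to x=632−360=272 in the picture, and every loose thing is where it was. Handing in.

```bash
python3 -c "
from plant import ctrl
print(ctrl.sign_off())"
```

```text
the job is handed in; nothing more can be done
None
```

I pushed the hand wheel one full turn clockwise by its orange handle, using the shut fingertips and never gripping it. I then backed the fingers off, moved the arm clear and handed the job in at about 22 s. The forces read when I stopped to look were only about 2–4 N.

- **Handle:** it is back to within about 0.1° of its start by the spokes. Its centroid is within 0.1 px of the starting pictures in both the top and side views.
- **Target:** it moved about 40 mm along the rails away from the wheel. Both views measured a shift of roughly 5 mm in world x and 40 mm in world y.
- **Other things:** the tape, tray, bearing, bottle and screwdriver look unmoved in the before and after top pictures. The mug is mostly cropped out of those pictures, but the arm never went near it at a low height.
- **Disagreement:** the cameras differ by 1–4 mm on the absolute centre of the wheel, so I judged the final position by comparing pictures from the same camera. No check failed.

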